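# Make up a perforating and creasing shaft

### The arm

A 7-joint arm with a two-finger parallel gripper is mounted at the origin on a cart in front of the work surface, level with it; the furniture and walls round the work are solid. World frame = base frame: x ahead of the robot, y to its left, z up, the work surface at z = 0. Lengths are in m, angles in rad, forces in N, time in s.
With the tool pointing down it reaches from about 0.35 to 0.9 m from the base axis. Payload 19.9 kg.
Tool frame: the origin (TCP) lies at the very end of the fingers, on their centre line; the grasp point (between the pads) lies 19 mm behind it; z points along the fingers, y is the line along which they close (so a half turn about z gives the same grasp; the last joint's range is limited). The gripper opens to 85 mm and grips with 20 to 120 N. Pads are 22 mm wide; open, the fingers measure 114 mm over their backs; the gripper's body (76 mm by 85 mm) begins 54 mm behind the grasp point. The pads swing forward as they close: fully open they stand 13 mm farther back than shut.
Start: joints at [1.119, 0.417, -0.01, 1.614, 0.005, 1.111, -0.053], TCP at [0.249, -0.573, 0.231] pointing down, gripper open.
Joint ranges: [-2.81, 2.81], [-0.39, 2.02], [-1.27, 1.25], [0.06, 2.57], [-1.19, 4.33], [0.19, 2], [-2.82, 2.82]. Speed limits (rad/s): [1.89, 1.89, 2.39, 2.39, 3.01, 3.01, 3.01].

### API

Orientations are given as a unit quaternion [x, y, z, w].
In Python, from plant import env, optics, models gives the robot as it stands.
- The arm moves only by the shell command python3 -m pendant 'ROWS' [FORCE]. ROWS is JSON, a list of rows, each an object with "gripper": the finger opening in cm, from 0 to 8.54; "slide": the shift along the tool's x, y, z in cm, a list of three; "rot": the turn, a rotation vector about the tool's x, y, z in rad, a list of three. In form: [{"gripper": gripper, "slide": [tx, ty, tz], "rot": [wx, wy, wz]}, ...]. A call has 1 to 10 rows; each row shifts and turns the commanded pose from where the row before left it, along the tool's axes as they then stand; what a row does not reach is not made up. A row lasts 1/12 s, in which the tool goes at most 41.7 mm and 7.16 degrees, less where a joint would pass 70% of its speed; a pose out of reach is approached as far as the arm can. A call with a gripper value outside its range is refused whole. The fingers move at their own pace and stop on an object; FORCE is the grip in N (left out, the last holds). Time passes only in rows, so rows that do not move let the fingers close. It gives the time, the measured TCP pose, the force, the opening and the grip force at its end, in the units of the state.
- env.read_state(): the state, without advancing time (a new reading comes with each control period).
- optics.read_camera(name): name is "side" or "top" or "wrist"; returns a dict with "frame" (420x560x3 uint8, red, green, blue), "z_map" (420x560 float32, m along the optical axis (not along the pixel's ray), 0 where there is no reading), "intrinsics" (3x3 intrinsics, pixels), "distortion" ([k1, k2, p1, p2, k3] as OpenCV has them; the pictures are not rectified), "R" (3x3) and "t" (3): a world point X has camera coordinates R X + t. Camera axes: x right, y down, z forward; pixel columns grow to the right and rows downward; lengths in m; the calibration is good to about 2 mm. A picture is of the moment at which its call begins.
- env.finish_job(): hands the job in; it is judged then, once.
Trained networks look in a picture, given as the dict that the camera call returned (one of the last four; its "shot" number tells which), for a name from the list of things; names that differ only in an ending like _2 or _b are one class to them, and where a whole thing is asked for, a point or a joint stands for the part that bears it (a point fixed in the world has none). Each returns a list of dicts, best first, with "confidence" (0 to 1); they miss things now and then, are a little off and sometimes report something else, mostly with a low value. They report only what shows in the picture. A call takes as long as a camera call. They do not tell look-alikes from the thing itself.
- models.trace(picture, target): "mask" (420x560 bool, what is visible of it) and "bbox" ([left, top, right, bottom] in pixels, round what is visible of it).
- models.landmark_of(picture, target): "centre" ([column, row] in pixels: a listed point, or the origin of a listed thing).
The state is a dict: "t": time; "joint_positions": joint angles; "dq": joint speeds; "effort": joint torques, N m; "eef_pos": TCP position; "orientation": TCP orientation; "contact_force": force on the tool from outside, world axes, zero at the start; "ft_torque": the same for the moment, N m; "opening": opening from 0.0 (shut) to 1.0 (fully open); "finger_force": force on a finger pad.
Only numpy, scipy, OpenCV 4.12 (cv2) and the standard library are available. Lean on these libraries where they do the work, as an engineer would, in place of code of your own. Each camera call takes 0.05 s, during which the arm holds its last target. There are 200 camera calls.

### The job

Make up the tool shaft for the next folder job: slide onto the upright shaft of the stand, from the bottom up, the short spacer, the toothed perforating wheel, the thin spacer, the creasing wheel, and last the end cap over the shaft's tip, each sitting down fully on the one below. The tall spacer belongs to another set-up: leave it, the correction reel and the marker where they lie.

Things in the scene. Friction and masses are not known exactly. Their poses are not given: they have to be found in the camera images.
- shoulder (a point): Stand, fixed to the table: round grey foot 84 mm wide, 14 mm high; a boss 32 mm wide up to a flat shoulder 24 mm above the table, where the first part sits; then an upright steel shaft, 17 mm in diameter, rising 50 mm above the shoulder, its last 6 mm tapering to a nose 6 mm wide. Parts slide down it freely (1.5 mm play all round). The point is the shoulder's centre, on the shaft's axis; z up.
- short_spacer_c (a point): Short spacer: aluminium sleeve 38 mm in outer diameter and 14 mm high, a fine groove round its middle. Flat side down, axis upright (z); a plain through bore 20 mm wide. The point is on its axis, half-way up, 7 mm above its underside.
- perforating_wheel_c (a point): Perforating wheel: steel wheel with 40 small teeth round its rim and a sunken web on top, 62 mm over the teeth (the widest part), 9 mm high. Take it across the teeth. Flat side down, axis upright (z); a plain through bore 20 mm wide. The point is on its axis, half-way up, 4.5 mm above its underside.
- thin_spacer_c (a point): Thin spacer: plain flat steel ring 44 mm in outer diameter and 7 mm high, two tiny dark holes in its face. Flat side down, axis upright (z); a plain through bore 20 mm wide. The point is on its axis, half-way up, 3.5 mm above its underside.
- creasing_wheel_c (a point): Creasing wheel: steel wheel with a ridge round the middle of its rim and six dark holes in its face, 52 mm over the ridge, 10 mm high. Take it across the ridge. Flat side down, axis upright (z); a plain through bore 20 mm wide. The point is on its axis, half-way up, 5 mm above its underside.
- end_cap_c (a point): End cap: knurled aluminium cap 34 mm in diameter and 22 mm high, closed on top with a small dark hex socket; blind bore 20 mm wide and 14 mm deep in its underside. It stands bore down. The point is on its axis, half-way up, 11 mm above its underside; z up.
- tall_spacer_c (a point): Tall spacer, not to be used: aluminium sleeve like the short spacer, 38 mm in diameter but 36 mm high. The point is on its axis, half-way up.
- reel_c (a point): Bystander: white correction-tape reel lying flat, a disc 43 mm wide and 15 mm high with a mouth that sticks out 15 mm on one side; the disc's centre, half-way up.
- marker_c (a point): Bystander: white marker with a green cap, lying, 12 x 108 x 13 mm (x, y, z); its centre.
There are look-alikes about, which are no part of the job. What is shaped like the part that bears perforating_wheel_c but brown, pink or turquoise is not meant.

How it is judged:
By the outcome, as a careful person would: the job done as asked, in the order asked, and still so for the second after the job is handed in, with the robot touching nothing.
It also fails if it takes over 115 s, if anything falls off the work surface, if the arm or the gripper's body presses on something with over 40 N, if the wrist force passes 120 N, or if a joint passes its speed limit or range.

## Working session

There is one attempt and no reset: what is moved stays moved. The work goes in short steps, Python scripts to look and compute and a shell command to move; the robot and the scene stay as the last step left them, time stands still between calls to the robot, and variables do not carry over. Pictures are saved under pics/ and viewed, at most 14 in all, crops included, and the job is handed in when it is done.

```bash
ls; mkdir -p pics
cat > h.py <<'E'
import numpy as np, cv2
from plant import env, optics, models
def snap(n,f=None):
    p=optics.read_camera(n)
    if f: cv2.imwrite('pics/'+f,p['frame'][:,:,::-1])
    return p
def ray(p,uv):
    q=cv2.undistortPoints(np.array([[uv]],float),np.array(p['intrinsics']),np.array(p['distortion']))[0,0]
    R=np.array(p['R']);t=np.array(p['t'])
    return -R.T@t, R.T@np.array([q[0],q[1],1.])
def at_z(p,uv,z):
    o,d=ray(p,uv); return o+d*(z-o[2])/d[2]
def at_depth(p,uv):
    o,d=ray(p,uv); return o+d*p['z_map'][int(round(uv[1])),int(round(uv[0]))]
E
python3 - <<'E'
from h import *
H=dict(shoulder=.024,short_spacer_c=.007,perforating_wheel_c=.0045,thin_spacer_c=.0035,creasing_wheel_c=.005,end_cap_c=.011,tall_spacer_c=.018,reel_c=.0075,marker_c=.0065)
for c in('top','side'):
    p=snap(c,c+'0.png')
    print(c,-np.array(p['R']).T@p['t'])
    for n,z in H.items():
        for d in models.landmark_of(p,n)[:4]:
            print(c,n,round(d['confidence'],2),np.round(d['centre'],1),np.round(at_z(p,d['centre'],z),4))
s=env.read_state();print(s)
E
```

```text
pics
top [0.41329547 0.02890816 0.98812195]
top shoulder 0.93 [258.1 251.6] [0.4597 0.0822 0.024 ]
top short_spacer_c 0.79 [415.3 179.7] [ 0.6123 -0.2601  0.007 ]
top perforating_wheel_c 0.92 [133.4 201.5] [0.5729 0.3565 0.0045]
top perforating_wheel_c 0.89 [222.9 303. ] [0.3531 0.1583 0.0045]
top perforating_wheel_c 0.82 [172.4 302.4] [0.355  0.2659 0.0045]
top perforating_wheel_c 0.73 [183.9 250.7] [0.4643 0.243  0.0045]
top thin_spacer_c 0.8 [335.4 263.1] [ 0.4343 -0.0813  0.0035]
top creasing_wheel_c 0.7 [186.9 174.1] [0.6323 0.2392 0.005 ]
top creasing_wheel_c 0.57 [415.6 178. ] [ 0.6165 -0.2616  0.005 ]
top end_cap_c 0.73 [337.3 181.5] [ 0.6098 -0.0897  0.011 ]
top tall_spacer_c 0.82 [248.5 181.3] [0.6115 0.1024 0.018 ]
top reel_c 0.84 [399.1 262.9] [ 0.4329 -0.216   0.0075]
top reel_c 0.44 [186.3 172.7] [0.6349 0.24   0.0075]
top marker_c 0.6 [347.1 127.9] [ 0.7314 -0.1157  0.0065]
side [0.2235678  1.11735851 0.76793473]
side shoulder 0.64 [314.8 237. ] [0.4757 0.077  0.024 ]
side shoulder 0.4 [246.2 187.1] [ 0.7271 -0.0963  0.024 ]
side short_spacer_c 0.53 [295.5 170.3] [ 0.6
[... 854 characters left out ...]
sitions': array([ 1.11951653,  0.41740447, -0.01034942,  1.61361811,  0.00472785,
        1.11069098, -0.05297092]), 'dq': array([ 0.00041044, -0.00020096,  0.00037399,  0.00070984,  0.00208469,
        0.00038399,  0.0007359 ]), 'effort': array([-2.14634783e-03, -8.64226699e+01,  6.76951334e-01, -4.35197282e+01,
        1.90982030e-02,  1.90556806e-03,  1.50129626e-04]), 'eef_pos': array([ 0.24901654, -0.57322176,  0.23124946]), 'orientation': array([ 9.79074256e-01,  2.03503315e-01, -3.19116397e-05, -4.15867434e-05]), 'contact_force': array([ 0.13960224,  0.02213113, -0.88129507]), 'ft_torque': array([0.01975626, 0.03219951, 0.03578769]), 'finger_force': 0.0, 'opening': 0.9985392387692807}
```

View pics/top0.png

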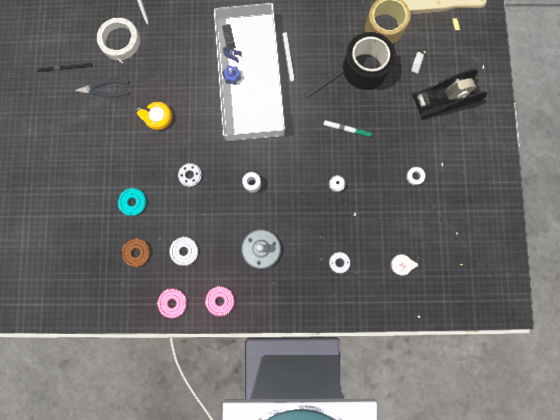

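Run:
```python
import cv2
im=cv2.imread('pics/top0.png')
cv2.imwrite('pics/crop1.png',cv2.resize(im[150:340,90:290],None,fx=3,fy=3,interpolation=cv2.INTER_CUBIC))
```

```text
(no output)
```

View pics/crop1.png

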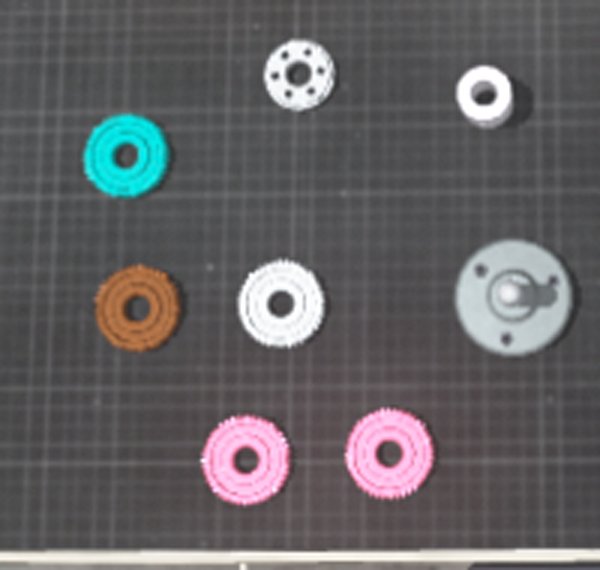

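The top view shows five perforating-wheel shapes: turquoise (132,202), brown (136,252), pink (172,303) and (220,301), and plain steel with teeth (184,251). The steel one is meant, since the other colours are excluded, and the crop confirms it. Other parts:
- Creasing wheel with six holes: (190,175)
- Tall spacer: (252,182), taller with a visible side wall
- End cap: (337,184)
- Short spacer: (416,176)
- Thin spacer: (340,263)
- Stand: (261,249)

Next I turn the tool to yaw 90° (tool x = world y, tool y = world x) and go over the short spacer.

```bash
python3 -m pendant '[{"gripper":8.5,"slide":[0,0,0],"rot":[0,0,-0.116]},{"gripper":8.5,"slide":[0,0,0],"rot":[0,0,-0.116]},{"gripper":8.5,"slide":[0,0,0],"rot":[0,0,-0.116]},{"gripper":8.5,"slide":[0,0,0],"rot":[0,0,-0.116]},{"gripper":8.5,"slide":[0,0,0],"rot":[0,0,-0.116]},{"gripper":8.5,"slide":[0,0,0],"rot":[0,0,-0.116]},{"gripper":8.5,"slide":[0,0,0],"rot":[0,0,-0.116]},{"gripper":8.5,"slide":[0,0,0],"rot":[0,0,-0.116]},{"gripper":8.5,"slide":[0,0,0],"rot":[0,0,-0.116]},{"gripper":8.5,"slide":[0,0,0],"rot":[0,0,-0.116]}]' 40
python3 -m pendant '[{"gripper":8.5,"slide":[3.1,3,0],"rot":[0,0,0]},{"gripper":8.5,"slide":[3.1,3,0],"rot":[0,0,0]},{"gripper":8.5,"slide":[3.1,3,0],"rot":[0,0,0]},{"gripper":5.5,"slide":[3.1,3,0],"rot":[0,0,0]},{"gripper":5.5,"slide":[3.1,3,0],"rot":[0,0,0]},{"gripper":5.5,"slide":[3.1,3,0],"rot":[0,0,0]},{"gripper":5.5,"slide":[3.1,3,0],"rot":[0,0,0]},{"gripper":5.5,"slide":[3.1,3,0],"rot":[0,0,0]},{"gripper":5.5,"slide":[3.1,3,0],"rot":[0,0,0]},{"gripper":5.5,"slide":[3.1,3,0],"rot":[0,0,0]}]'
python3 - <<'E'
from h import *
s=env.read_state();print(s['eef_pos'],s['orientation'],s['opening'])
p=snap('wrist','w1.png'); R=np.array(p['R']);print(R,-R.T@p['t'])
for d in models.landmark_of(p,'short_spacer_c'):print(d['confidence'],d['centre'],at_z(p,d['centre'],.007), at_depth(p,d['centre']))
for d in models.trace(p,'short_spacer_c'):print(d['confidence'],d['bbox'])
E
```

```text
t: 1.83
eef_pos: [0.249, -0.5732, 0.2313]
orientation: [0.705, 0.709, 0.0, -0.0]
contact_force: [0.1, 0.6, -0.7]
opening: 0.993
finger_force: 0.0
t: 2.67
eef_pos: [0.5402, -0.2725, 0.2315]
orientation: [0.708, 0.707, -0.0, 0.0]
contact_force: [0.3, -0.5, -0.3]
opening: 0.646
finger_force: 0.0
[ 0.54016475 -0.27249301  0.23147957] [ 7.07561226e-01  7.06652032e-01 -9.86102648e-06  1.29086016e-04] 0.6459273909954466
[[ 9.99998181e-01 -1.88950590e-03  2.60514841e-04]
 [-1.87933384e-03 -9.52724228e-01  3.03830566e-01]
 [-3.25890845e-04 -3.03830503e-01 -9.52726046e-01]] [ 0.54196728 -0.19442383  0.3742869 ]
0.62 [353.3, 158.4] [ 0.62511793 -0.2613245   0.007     ] [ 6.26627831e-01 -2.62539324e-01  3.30592624e-04]
0.86 [335.5, 141.1, 370.5, 176.8]
```

View pics/w1.png

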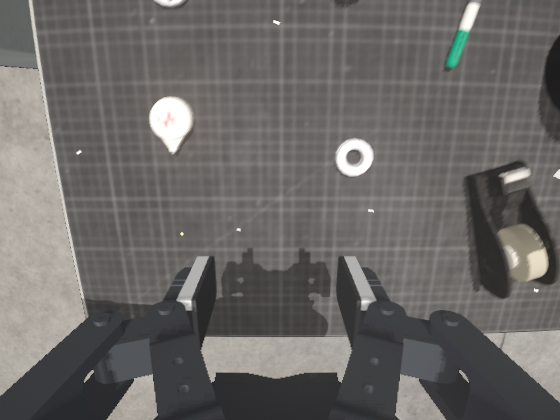

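The wrist picture shows the short spacer at (353,158), the reel at (172,120), and the area below the TCP free between the fingers. Image right is world x, image up is world y. I'll write a refined centre measurement that fits a circle to the top-face points.

```bash
cat >> h.py <<'E'
def centre(p,name,h,near=None):
    """centre from mask outline: silhouette -> circle centre at mid height h/2; also top-face depth points"""
    L=models.trace(p,name)
    out=[]
    for d in L[:5]:
        m=d['mask'].astype(np.uint8)
        c=max(cv2.findContours(m,cv2.RETR_EXTERNAL,cv2.CHAIN_APPROX_NONE)[0],key=cv2.contourArea)[:,0,:]
        pts=np.array([at_z(p,u,h)[:2] for u in c])
        (cx,cy),r=cv2.minEnclosingCircle((pts*1000).astype(np.float32))
        v,u=np.nonzero(m)
        P=np.array([at_depth(p,(a,b)) for a,b in zip(u,v) if p['z_map'][b,a]>0])
        T=P[abs(P[:,2]-h)<.004]
        out.append((round(d['confidence'],2),'contour@top',np.round([cx,cy,2*r],1),'zmed/p90',np.round(np.percentile(P[:,2],[50,90])*1000,1),'topmean',np.round(T.mean(0)*1000,1) if len(T)>5 else None,len(T)))
        if len(T)>5:
            out.append(('   toprange mid',np.round((T.min(0)+T.max(0))*500,1),'size',np.round(np.ptp(T,axis=0)*1000,1)))
    for o in out: print(name,*o)
    for d in models.landmark_of(p,name)[:3]: print(name,'lm',d['confidence'],d['centre'],np.round(at_z(p,d['centre'],h/2)*1000,1))
E
python3 -m pendant '[{"gripper":5.5,"slide":[0.3,2.1,0],"rot":[0,0,0]},{"gripper":5.5,"slide":[0.3,2.1,0],"rot":[0,0,0]},{"gripper":5.5,"slide":[0.3,2.1,0],"rot":[0,0,0]},{"gripper":5.5,"slide":[0.2,2.1,0],"rot":[0,0,0]},{"gripper":5.0,"slide":[0,0,0],"rot":[0,0,0]},{"gripper":5,"slide":[0,0,0],"rot":[0,0,0]}]'
python3 - <<'E'
from h import *
p=snap('wrist','w2.png');centre(p,'short_spacer_c',.014)
print(env.read_state()['eef_pos'])
E
```

```text
t: 3.32
eef_pos: [0.623, -0.2637, 0.2306]
orientation: [0.708, 0.707, -0.0, -0.0]
contact_force: [-0.2, -0.5, 0.9]
opening: 0.588
finger_force: 0.0
short_spacer_c 0.84 contour@top [ 623.3 -259.9   39.1] zmed/p90 [14.1 15.1] topmean [ 623.5 -260.5   14.2] 710
short_spacer_c    toprange mid [ 623.6 -260.5   13.6] size [36.  36.7  6.8]
short_spacer_c lm 0.79 [274.0, 163.7] [ 622.5 -258.     7. ]
[ 0.62213097 -0.26417206  0.23127049]
```

Run:
```python
from h import *
p=snap('wrist');s=env.read_state();print(s['eef_pos'],s['opening'])
P=[]
for v in range(230,330):
  for u in range(150,400):
    z=p['z_map'][v,u]
    if 0<z<.3: P.append(at_depth(p,(u,v)))
P=np.array(P)-s['eef_pos'];
for lo in np.arange(-.004,.03,.004):
    q=P[(P[:,2]>lo)&(P[:,2]<lo+.004)]
    if len(q): print(round(lo,3),len(q),np.round(q.min(0)*1000,1),np.round(q.max(0)*1000,1))
```

```text
[ 0.62219957 -0.26406149  0.23145066] 0.5851867161279158
0.0 21 [-23.4  -8.4   2.2] [26.7  8.9  4. ]
0.004 163 [-29.7 -10.7   4. ] [32.9 11.6  8. ]
0.008 350 [-36. -11.   8.] [39.2 12.  12. ]
0.012 405 [-37.  -11.3  12. ] [40.2 12.3 16. ]
0.016 473 [-37.  -11.3  16. ] [40.2 12.2 20. ]
0.02 490 [-37.  -10.4  20. ] [40.5 12.1 24. ]
0.024 532 [-37.  -11.3  24. ] [40.  12.3 28. ]
0.028 554 [-37.  -10.3  28. ] [40.2 12.3 32. ]
```

```bash
python3 -m pendant '[{"gripper":5,"slide":[0.34,0,2],"rot":[0,0,0]},{"gripper":5,"slide":[0,0,3],"rot":[0,0,0]},{"gripper":5,"slide":[0,0,3],"rot":[0,0,0]},{"gripper":5,"slide":[0,0,3],"rot":[0,0,0]},{"gripper":5,"slide":[0,0,3],"rot":[0,0,0]},{"gripper":5,"slide":[0,0,3],"rot":[0,0,0]},{"gripper":5,"slide":[0,0,2],"rot":[0,0,0]},{"gripper":5,"slide":[0,0,1],"rot":[0,0,0]},{"gripper":5,"slide":[0,0,1],"rot":[0,0,0]},{"gripper":5,"slide":[0,0,0.5],"rot":[0,0,0]}]' 40
python3 -m pendant '[{"gripper":5,"slide":[0,0,0.5],"rot":[0,0,0]},{"gripper":5,"slide":[0,0,0.5],"rot":[0,0,0]},{"gripper":5,"slide":[0,0,0],"rot":[0,0,0]}]'
python3 -m pendant '[{"gripper":3,"slide":[0,0,0],"rot":[0,0,0]},{"gripper":3,"slide":[0,0,0],"rot":[0,0,0]},{"gripper":3,"slide":[0,0,0],"rot":[0,0,0]},{"gripper":3,"slide":[0,0,0],"rot":[0,0,0]},{"gripper":3,"slide":[0,0,0],"rot":[0,0,0]},{"gripper":3,"slide":[0,0,0],"rot":[0,0,0]}]' 40
```

```text
t: 4.35
eef_pos: [0.623, -0.2601, 0.016]
orientation: [0.708, 0.707, -0.0, 0.0]
contact_force: [-0.6, -1.0, 0.3]
opening: 0.581
finger_force: 0.0
t: 4.6
eef_pos: [0.623, -0.2598, 0.0061]
orientation: [0.707, 0.707, -0.0, 0.0]
contact_force: [-0.6, -1.0, 0.5]
opening: 0.581
finger_force: 0.0
t: 5.1
eef_pos: [0.6235, -0.2599, 0.0071]
orientation: [0.707, 0.707, 0.0, 0.0]
contact_force: [-2.5, 1.0, 6.5]
opening: 0.413
finger_force: 39.8
```

```bash
python3 -m pendant '[{"gripper":5,"slide":[0,0,0],"rot":[0,0,0]},{"gripper":5,"slide":[0,0,0],"rot":[0,0,0]},{"gripper":5,"slide":[0,0,0],"rot":[0,0,0]},{"gripper":5,"slide":[0,0,0.2],"rot":[0,0,0]},{"gripper":5,"slide":[0,0,0.2],"rot":[0,0,0]},{"gripper":5,"slide":[0,0,0.1],"rot":[0,0,0]},{"gripper":5,"slide":[0,0,0],"rot":[0,0,0]}]' 40
python3 -m pendant '[{"gripper":3,"slide":[0,0,0],"rot":[0,0,0]},{"gripper":3,"slide":[0,0,0],"rot":[0,0,0]},{"gripper":3,"slide":[0,0,0],"rot":[0,0,0]},{"gripper":3,"slide":[0,0,0],"rot":[0,0,0]},{"gripper":3,"slide":[0,0,0],"rot":[0,0,0]},{"gripper":3,"slide":[0,0,0],"rot":[0,0,0]}]' 40
python3 -c "
from h import *
snap('side','s1.png')
im=cv2.imread('pics/s1.png');cv2.imwrite('pics/s1c.png',cv2.resize(im[90:230,220:380],None,fx=4,fy=4,interpolation=cv2.INTER_CUBIC))"
```

```text
t: 5.68
eef_pos: [0.6229, -0.2597, 0.0008]
orientation: [0.707, 0.707, -0.0, -0.0]
contact_force: [0.3, -0.2, -0.6]
opening: 0.584
finger_force: 0.0
t: 6.18
eef_pos: [0.6231, -0.2598, 0.0015]
orientation: [0.707, 0.707, -0.0, 0.0]
contact_force: [-2.0, -0.1, 5.2]
opening: 0.42
finger_force: 40.2
```

View pics/s1c.png

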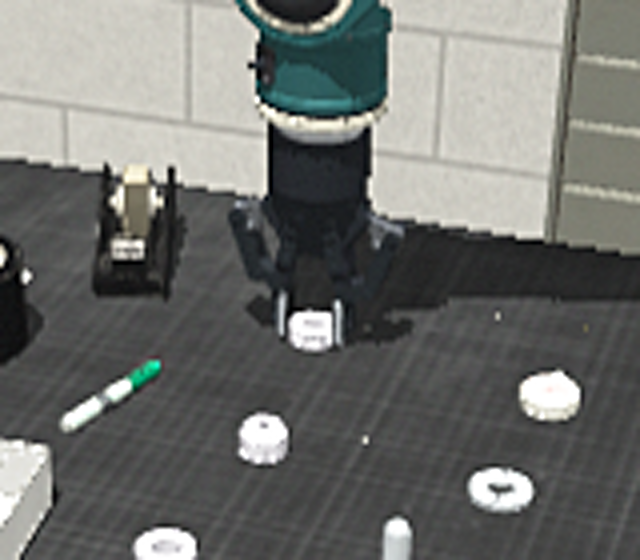

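The side crop shows the spacer (312,328) held square between the fingertips. Now I lift it and go over the stand.

```bash
python3 -m pendant '[{"gripper":3,"slide":[0,0,-1],"rot":[0,0,0]},{"gripper":3,"slide":[0,0,-3.5],"rot":[0,0,0]},{"gripper":3,"slide":[0,0,-4],"rot":[0,0,0]},{"gripper":3,"slide":[0,0,-4],"rot":[0,0,0]},{"gripper":3,"slide":[0,0,-4],"rot":[0,0,0]},{"gripper":3,"slide":[1.5,-0.7,-3.5],"rot":[0,0,0]},{"gripper":3,"slide":[2.8,-1.35,-3],"rot":[0,0,0]},{"gripper":3,"slide":[2.8,-1.35,0],"rot":[0,0,0]},{"gripper":3,"slide":[2.8,-1.35,0],"rot":[0,0,0]},{"gripper":3,"slide":[2.8,-1.35,0],"rot":[0,0,0]}]'
python3 -m pendant '[{"gripper":3,"slide":[2.8,-1.35,0],"rot":[0,0,0]},{"gripper":3,"slide":[2.8,-1.35,0],"rot":[0,0,0]},{"gripper":3,"slide":[2.8,-1.35,0],"rot":[0,0,0]},{"gripper":3,"slide":[2.8,-1.35,0],"rot":[0,0,0]},{"gripper":3,"slide":[2.8,-1.35,0],"rot":[0,0,0]},{"gripper":3,"slide":[2.8,-1.35,0],"rot":[0,0,0]},{"gripper":3,"slide":[2.8,-1.35,0],"rot":[0,0,0]},{"gripper":3,"slide":[1.5,-0.7,0],"rot":[0,0,0]},{"gripper":3,"slide":[0,0,0],"rot":[0,0,0]},{"gripper":3,"slide":[0,0,0],"rot":[0,0,0]}]'
cat >> h.py <<'E'
def stand(p):
    P=[];U=[]
    for v in range(60,300):
        for u in range(130,430):
            if p['z_map'][v,u]>.2: P.append(at_depth(p,(u,v)));U.append((u,v))
    P=np.array(P);U=np.array(U)
    for lo,hi in((.011,.017),(.060,.078),(.070,.078)):
        k=(P[:,2]>lo)&(P[:,2]<hi);q=P[k]
        if len(q)<3: print('none',lo);continue
        (cx,cy),r=cv2.minEnclosingCircle((q[:,:2]*1000).astype(np.float32))
        print(lo,len(q),'mean',np.round(q.mean(0)*1000,1),'circ',np.round([cx,cy,2*r],1),'min',np.round(q.min(0)*1000,1),'max',np.round(q.max(0)*1000,1))
    for d in models.landmark_of(p,'shoulder')[:2]: print('lm',d['confidence'],d['centre'],np.round(at_z(p,d['centre'],.024)*1000,1))
E
python3 - <<'E'
from h import *
p=snap('wrist','w3.png');s=env.read_state();print(s['eef_pos'],s['orientation'],s['opening'],s['finger_force'])
stand(p)
E
```

```text
t: 7.07
eef_pos: [0.5619, -0.1325, 0.2312]
orientation: [0.707, 0.707, 0.0, 0.001]
contact_force: [0.7, 0.4, -0.5]
opening: 0.422
finger_force: 40.3
t: 7.9
eef_pos: [0.4612, 0.0779, 0.2308]
orientation: [0.707, 0.707, 0.0, 0.0]
contact_force: [0.4, -1.2, -1.9]
opening: 0.417
finger_force: 40.3
[0.46154162 0.07706397 0.23061429] [7.07409998e-01 7.06803360e-01 7.52963704e-05 3.15706207e-04] 0.42248740188813344 40.29876954853535
0.011 3791 mean [476.   77.2  14.2] circ [481.   51.9 387. ] min [335.  -82.4  11. ] max [622.1 187.4  17. ]
0.06 283 mean [468.7  78.7  70.9] circ [468.9  77.   17.3] min [461.2  69.3  60.1] max [476.8  85.5  75.5]
0.07 191 mean [468.8  77.8  72.6] circ [468.9  77.3  15. ] min [462.2  69.8  70.1] max [475.8  84.8  75.5]
lm 0.88 [281.9, 173.7] [469.2  76.3  24. ]
```

View pics/w3.png

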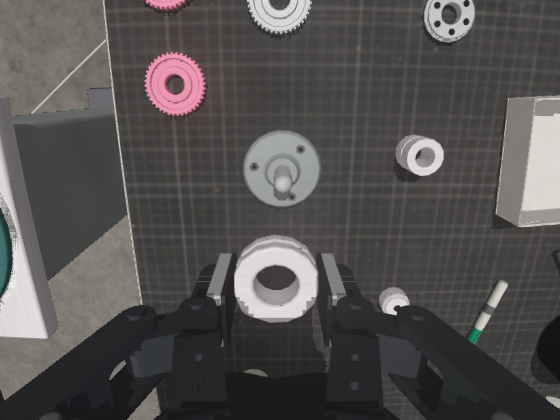

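The shaft tip is at (282,183), the foot at (282,168) and the held spacer at (277,280). I'll measure the held part and the shaft in the same picture.

```bash
cat >> h.py <<'E'
def cloud(p,c,r):
    v,u=np.nonzero(p['z_map']>.05)
    q=cv2.undistortPoints(np.stack([u,v],1).astype(float)[:,None],np.array(p['intrinsics']),np.array(p['distortion']))[:,0]
    z=p['z_map'][v,u]; C=np.c_[q*z[:,None],z]
    W=(C-np.array(p['t']))@np.array(p['R'])
    return W[np.hypot(W[:,0]-c[0],W[:,1]-c[1])<r]
def rep(n,q):
    (cx,cy),r=cv2.minEnclosingCircle((q[:,:2]*1000).astype(np.float32))
    print(n,len(q),'mean',np.round(q.mean(0)*1000,1),'circ',np.round([cx,cy,2*r],1),'mid',np.round((q.min(0)+q.max(0))*500,1),'size',np.round(np.ptp(q,axis=0)*1000,1))
def both(c,h,R):
    "c: stand xy guess, h: held part height above TCP roughly, R: held radius"
    p=snap('wrist');s=env.read_state();e=s['eef_pos'];print('tcp',np.round(e*1000,1),s['opening'],s['finger_force'])
    W=cloud(p,c,.046);rep('foot',W[abs(W[:,2]-.014)<.003]);rep('nose',W[(W[:,2]>.055)&(W[:,2]<.078)&(np.hypot(W[:,0]-c[0],W[:,1]-c[1])<.02)])
    W=cloud(p,e[:2]+[.001,0],R);W=W[(W[:,2]>e[2]-.01)&(W[:,2]<e[2]+.05)]
    hz,ed=np.histogram(W[:,2]-e[2],np.arange(-.01,.05,.003));print('z hist',{round(a*1000):int(b) for a,b in zip(ed,hz) if b})
    T=W[abs(W[:,2]-e[2]-h)<.0035];rep('heldtop',T)
E
python3 - <<'E'
from h import *
both((.469,.077),.0125,.0205)
E
```

```text
tcp [461.7  76.6 230.3] 0.42097694686874954 40.29888443648815
foot 3564 mean [468.8  79.7  14.1] circ [468.8  77.4  83.5] mid [469.3  77.2  14. ] size [82.1 82.6  6. ]
nose 317 mean [468.8  78.9  69.8] circ [469.   77.2  17.1] mid [469.1  77.3  65.4] size [16.9 16.5 20.7]
z hist {-4: 4, -1: 243, 2: 466, 5: 289, 8: 442, 11: 3777, 14: 125, 17: 83, 20: 96, 23: 98, 26: 101, 29: 108, 32: 114, 35: 142, 38: 405, 41: 80, 44: 19}
heldtop 4173 mean [463.2  77.  242.9] circ [462.9  76.9  40.9] mid [463.3  75.7 242.8] size [36.  37.9  7. ]
```

```bash
python3 -m pendant '[{"gripper":3,"slide":[0.07,0.62,2],"rot":[0,0,0]},{"gripper":3,"slide":[0,0,3],"rot":[0,0,0]},{"gripper":3,"slide":[0,0,3],"rot":[0,0,0]},{"gripper":3,"slide":[0,0,3],"rot":[0,0,0]},{"gripper":3,"slide":[0,0,2],"rot":[0,0,0]},{"gripper":3,"slide":[0,0,1],"rot":[0,0,0]},{"gripper":3,"slide":[0,0,0.5],"rot":[0,0,0]},{"gripper":3,"slide":[0,0,0],"rot":[0,0,0]},{"gripper":3,"slide":[0,0,0],"rot":[0,0,0]}]'
python3 - <<'E'
from h import *
p=snap('wrist','w4.png')
s=env.read_state();print(s['eef_pos'],s['contact_force'])
E
python3 -m pendant '[{"gripper":3,"slide":[0,0,0.5],"rot":[0,0,0]},{"gripper":3,"slide":[0,0,0.5],"rot":[0,0,0]},{"gripper":3,"slide":[0,0,0.5],"rot":[0,0,0]},{"gripper":3,"slide":[0,0,0.3],"rot":[0,0,0]},{"gripper":3,"slide":[0,0,0],"rot":[0,0,0]}]'
```

```text
t: 8.8
eef_pos: [0.4683, 0.078, 0.0861]
orientation: [0.708, 0.707, 0.0, 0.0]
contact_force: [0.1, 0.6, 0.5]
opening: 0.422
finger_force: 40.3
[0.4683617  0.07803809 0.08631881] [ 0.74236136  0.04848932 -0.63705815]
t: 9.27
eef_pos: [0.4672, 0.078, 0.0665]
orientation: [0.707, 0.707, -0.0, -0.0]
contact_force: [-0.9, 0.8, -0.1]
opening: 0.419
finger_force: 40.3
```

View pics/w4.png

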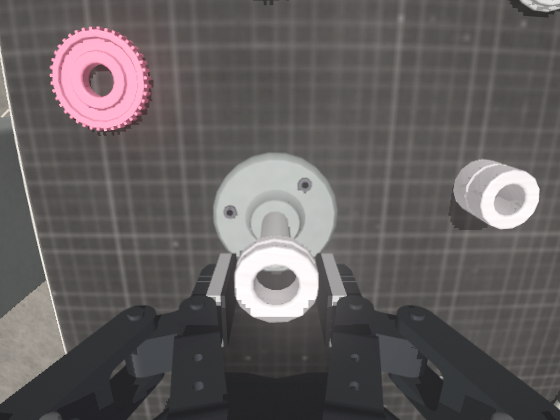

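The picture shows the spacer bore (277,283) coming over the shaft (275,230). The nose has entered with no force, so I continue down in steps.

```bash
python3 -m pendant '[{"gripper":3,"slide":[0,0,0.5],"rot":[0,0,0]},{"gripper":3,"slide":[0,0,0.5],"rot":[0,0,0]},{"gripper":3,"slide":[0,0,0],"rot":[0,0,0]}]'
python3 -m pendant '[{"gripper":3,"slide":[0,0,0.7],"rot":[0,0,0]},{"gripper":3,"slide":[0,0,0.7],"rot":[0,0,0]},{"gripper":3,"slide":[0,0,0],"rot":[0,0,0]}]'
python3 -m pendant '[{"gripper":3,"slide":[0,0,0.6],"rot":[0,0,0]},{"gripper":3,"slide":[0,0,0.6],"rot":[0,0,0]},{"gripper":3,"slide":[0,0,0.4],"rot":[0,0,0]},{"gripper":3,"slide":[0,0,0],"rot":[0,0,0]},{"gripper":3,"slide":[0,0,0],"rot":[0,0,0]}]'
```

```text
t: 9.52
eef_pos: [0.4671, 0.078, 0.0563]
orientation: [0.707, 0.707, -0.0, -0.0]
contact_force: [0.6, 0.9, -1.3]
opening: 0.419
finger_force: 40.3
t: 9.77
eef_pos: [0.4669, 0.078, 0.0419]
orientation: [0.707, 0.707, -0.001, -0.001]
contact_force: [-0.0, -0.6, -0.7]
opening: 0.42
finger_force: 40.3
t: 10.18
eef_pos: [0.4674, 0.0781, 0.027]
orientation: [0.707, 0.707, -0.0, -0.0]
contact_force: [-0.8, -0.6, 0.4]
opening: 0.42
finger_force: 40.3
```

```bash
python3 -m pendant '[{"gripper":5,"slide":[0,0,0],"rot":[0,0,0]},{"gripper":5,"slide":[0,0,0],"rot":[0,0,0]},{"gripper":5,"slide":[0,0,0],"rot":[0,0,0]},{"gripper":5,"slide":[0,0,-1],"rot":[0,0,0]},{"gripper":5,"slide":[0,0,-3],"rot":[0,0,0]},{"gripper":5,"slide":[0,0,-4],"rot":[0,0,0]},{"gripper":5,"slide":[0,0,-4],"rot":[0,0,0]},{"gripper":7.5,"slide":[0,0,-4],"rot":[0,0,0]},{"gripper":7.5,"slide":[0,0,-4],"rot":[0,0,0]},{"gripper":7.5,"slide":[0,0,-0.4],"rot":[0,0,0]}]'
python3 - <<'E'
from h import *
p=snap('wrist','w5.png');s=env.read_state();e=s['eef_pos'];print(e)
W=cloud(p,(.469,.077),.025);rep('spacertop',W[abs(W[:,2]-.038)<.004]);rep('nose',W[W[:,2]>.055])
E
python3 -m pendant '[{"gripper":7.5,"slide":[3.2,0.1,0],"rot":[0,0,0]},{"gripper":7.5,"slide":[3.2,0.1,0],"rot":[0,0,0]},{"gripper":7.5,"slide":[3.2,0.1,0],"rot":[0,0,0]},{"gripper":7.5,"slide":[3.2,0.1,0],"rot":[0,0,0]},{"gripper":7.5,"slide":[3.2,0.1,0],"rot":[0,0,0]},{"gripper":7.5,"slide":[0,0,0],"rot":[0,0,0]},{"gripper":7.5,"slide":[0,0,0],"rot":[0,0,0]}]'
cat >> h.py <<'E'
def part(c,h,R):
    p=snap('wrist');s=env.read_state();e=s['eef_pos'];print('tcp',np.round(e*1000,1),s['opening'])
    for k in range(2):
        W=cloud(p,c,R);W=W[abs(W[:,2]-h)<.003 if h>.012 else W[:,2]>h-.0025]
        (cx,cy),r=cv2.minEnclosingCircle(W[:,:2].astype(np.float32));c=((W[:,:2].max(0)+W[:,:2].min(0))/2)
    rep('part',W);return p
E
python3 - <<'E'
from h import *
p=part((.471,.239),.009,.045)
cv2.imwrite('pics/w6.png',p['frame'][:,:,::-1])
for d in models.landmark_of(p,'perforating_wheel_c')[:3]: print(d['confidence'],d['centre'],at_z(p,d['centre'],.0045))
# finger tips
e=env.read_state()['eef_pos'];W=cloud(p,e[:2],.05)-e;q=W[(W[:,2]<.03)&(W[:,2]>-.02)];rep('tips',q[q[:,2]<np.percentile(q[:,2],3)+.002]);print(q[:,2].min())
E
```

```text
t: 11.02
eef_pos: [0.4697, 0.079, 0.2383]
orientation: [0.707, 0.707, 0.003, 0.003]
contact_force: [0.4, 0.6, 1.2]
opening: 0.879
finger_force: 0.0
[0.46915675 0.07852724 0.23612571]
spacertop 683 mean [468.8  79.8  38.1] circ [468.8  76.9  37.8] mid [469.1  77.   38. ] size [36.7 37.2  7.9]
nose 6882 mean [469.8  89.8 309. ] circ [470.3  88.5  39.2] mid [470.5  84.5 194.3] size [ 38.8  30.3 278.4]
t: 11.65
eef_pos: [0.4718, 0.2396, 0.231]
orientation: [0.706, 0.708, -0.0, -0.001]
contact_force: [0.2, -0.7, -0.1]
opening: 0.876
finger_force: 0.0
tcp [472.3 238.2 230.9] 0.8771699873022297
part 25630 mean [470.7 251.2 278. ] circ [470.8 243.6  90. ] mid [470.6 243.6 166.6] size [ 89.7  61.2 320.3]
0.95 [267.8, 63.9] [0.46489788 0.34665174 0.0045    ]
0.92 [267.1, 164.7] [0.46366361 0.24373288 0.0045    ]
0.9 [377.6, 52.9] [0.57482525 0.35811457 0.0045    ]
tips 211 mean [ 1.9  4.5 11.4] circ [ 0.9 12.7 88.4] mid [ 0.9  2.8 10.9] size [88.4 21.6  4.2]
0.00875118228378885
```

View pics/w6.png

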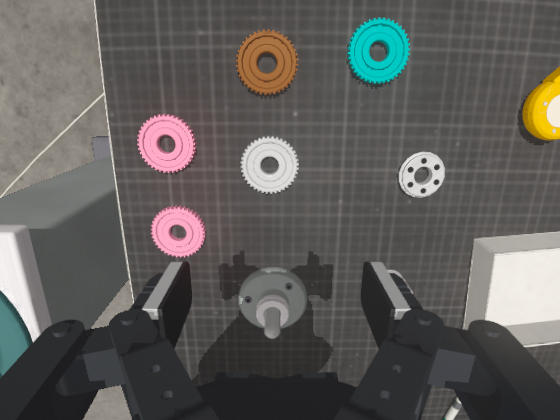

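The steel toothed wheel is at (268,165), and the spacer is seated on the stand (272,315) with its top at 38 mm. I'll fix the height window and refine the centre.

```bash
sed -i 's/abs(W\[:,2\]-h)<.003 if h>.012 else W\[:,2\]>h-.0025/(W[:,2]>h-min(.003,h*.4))\&(W[:,2]<h+.004)/' h.py
python3 - <<'E'
from h import *
p=part((.4645,.242),.009,.040);
W=cloud(p,(.4645,.242),.05);print(np.histogram(W[:,2]*1000,np.arange(-4,14,2)))
centre(p,'perforating_wheel_c',.009)
E
```

```text
tcp [472.8 237.  231.1] 0.8742384071739924
part 2124 mean [465.8 244.2   8.4] circ [465.2 243.8  62.4] mid [465.4 243.8   9. ] size [60.4 61.8  5.9]
(array([  22, 2426, 1733,   36,   77,  807, 1136,  181]), array([-4, -2,  0,  2,  4,  6,  8, 10, 12]))
perforating_wheel_c 0.95 contour@top [356.7 267.6  63.4] zmed/p90 [8.1 9.7] topmean [356.5 267.8   8.2] 2300
perforating_wheel_c    toprange mid [356.3 267.1   8.5] size [62.  61.6  6.9]
perforating_wheel_c 0.81 contour@top [362.  167.1  64.1] zmed/p90 [8.  9.5] topmean [360.7 167.1   8. ] 1815
perforating_wheel_c    toprange mid [360.9 166.2   8.4] size [61.  60.3  6.8]
perforating_wheel_c 0.67 contour@top [465.4 244.5  61.2] zmed/p90 [8.3 9.9] topmean [465.8 244.4   8.3] 2137
perforating_wheel_c    toprange mid [465.4 243.8   8.6] size [60.4 60.   6.8]
perforating_wheel_c 0.61 contour@top [574.1 359.4  62.6] zmed/p90 [8.3 9.9] topmean [574.1 360.2   8.3] 2731
perforating_wheel_c    toprange mid [574.4 359.9   8.5] size [61.  60.   6.9]
perforating_wheel_c 0.6 contour@top [464.2 348.4  60. ] zmed/p90 [8.3 9.9] topmean [463.7 348.5   8.3] 2557
perforating_wheel_c    toprange mid [464.3 348.4   8.4] size [59.7 57.2  6.8]
perforating_wheel_c lm 0.97 [169.0, 139.5] [359.9 269.    4.5]
perforating_wheel_c lm 0.92 [376.7, 45.4] [574.6 362.3   4.5]
perforating_wheel_c lm 0.77 [265.3, 162.1] [462.6 244.1   4.5]
```

```bash
python3 -m pendant '[{"gripper":7.2,"slide":[0.7,-0.78,2],"rot":[0,0,0]},{"gripper":7.2,"slide":[0,0,3],"rot":[0,0,0]},{"gripper":7.2,"slide":[0,0,3],"rot":[0,0,0]},{"gripper":7.2,"slide":[0,0,3],"rot":[0,0,0]},{"gripper":7.2,"slide":[0,0,3],"rot":[0,0,0]},{"gripper":7.2,"slide":[0,0,3],"rot":[0,0,0]},{"gripper":7.2,"slide":[0,0,2],"rot":[0,0,0]},{"gripper":7.2,"slide":[0,0,1],"rot":[0,0,0]},{"gripper":7.2,"slide":[0,0,0],"rot":[0,0,0]},{"gripper":7.2,"slide":[0,0,0],"rot":[0,0,0]}]'
python3 - <<'E'
from h import *
p=part((.465,.244),.009,.040)
e=env.read_state()['eef_pos']
W=cloud(p,e[:2],.06);q=W[(W[:,2]<e[2]+.03)&(W[:,2]>.02)];print('tip z rel',np.percentile(q[:,2]-e[2],[0,1,3]))
E
```

```text
t: 12.73
eef_pos: [0.4653, 0.245, 0.0319]
orientation: [0.708, 0.707, 0.0, 0.0]
contact_force: [1.3, -0.8, -0.2]
opening: 0.843
finger_force: 0.0
tcp [465.6 245.2  32.4] 0.8459437607908576
part 8232 mean [465.9 245.5   8.2] circ [466.2 243.8  62.6] mid [466.  244.2   8.6] size [61.2 61.6  5.3]
tip z rel [0.00706145 0.00855258 0.00964102]
```

```bash
python3 -m pendant '[{"gripper":7.2,"slide":[-0.06,0,1],"rot":[0,0,0]},{"gripper":7.2,"slide":[0,0,1],"rot":[0,0,0]},{"gripper":7.2,"slide":[0,0,0.7],"rot":[0,0,0]},{"gripper":7.2,"slide":[0,0,0.5],"rot":[0,0,0]},{"gripper":7.2,"slide":[0,0,0.3],"rot":[0,0,0]},{"gripper":7.2,"slide":[0,0,0],"rot":[0,0,0]}]'
python3 -m pendant '[{"gripper":5.5,"slide":[0,0,0],"rot":[0,0,0]},{"gripper":5.5,"slide":[0,0,0],"rot":[0,0,0]},{"gripper":5.5,"slide":[0,0,0],"rot":[0,0,0]},{"gripper":5.5,"slide":[0,0,0],"rot":[0,0,0]},{"gripper":5.5,"slide":[0,0,0],"rot":[0,0,0]},{"gripper":5.5,"slide":[0,0,0],"rot":[0,0,0]}]' 50
```

```text
t: 13.28
eef_pos: [0.4646, 0.2444, -0.0045]
orientation: [0.707, 0.707, -0.0, -0.0]
contact_force: [-0.3, 0.0, -0.0]
opening: 0.846
finger_force: 0.0
t: 13.78
eef_pos: [0.4649, 0.2446, -0.0031]
orientation: [0.707, 0.707, 0.0, 0.0]
contact_force: [-4.3, -2.3, 11.5]
opening: 0.7
finger_force: 50.9
```

```bash
python3 -m pendant '[{"gripper":5.5,"slide":[0,0,-1],"rot":[0,0,0]},{"gripper":5.5,"slide":[0,0,-3],"rot":[0,0,0]},{"gripper":5.5,"slide":[0,0,-4],"rot":[0,0,0]},{"gripper":5.5,"slide":[0,0,-4],"rot":[0,0,0]},{"gripper":5.5,"slide":[-1.6,0,-3],"rot":[0,0,0]},{"gripper":5.5,"slide":[-3,0.05,0],"rot":[0,0,0]},{"gripper":5.5,"slide":[-3,0.05,0],"rot":[0,0,0]},{"gripper":5.5,"slide":[-3,0.05,0],"rot":[0,0,0]},{"gripper":5.5,"slide":[-3,0.05,0],"rot":[0,0,0]},{"gripper":5.5,"slide":[-3,0.05,0],"rot":[0,0,0]}]'
python3 -m pendant '[{"gripper":5.5,"slide":[0,0,0],"rot":[0,0,0]},{"gripper":5.5,"slide":[0,0,0],"rot":[0,0,0]},{"gripper":5.5,"slide":[0,0,0],"rot":[0,0,0]},{"gripper":5.5,"slide":[0,0,0],"rot":[0,0,0]}]'
python3 - <<'E'
from h import *
both((.469,.077),.012,.031)
p=snap('wrist','w7.png')
E
```

```text
t: 14.62
eef_pos: [0.4671, 0.0772, 0.1471]
orientation: [0.707, 0.707, 0.0, 0.0]
contact_force: [0.5, 0.1, -1.6]
opening: 0.698
finger_force: 54.4
t: 14.95
eef_pos: [0.4673, 0.0795, 0.1466]
orientation: [0.707, 0.707, 0.0, -0.0]
contact_force: [0.1, -0.2, -1.3]
opening: 0.7
finger_force: 54.4
tcp [467.2  79.6 146.5] 0.6958839573369865 54.43249376490712
foot 4259 mean [469.5  89.5  14.1] circ [469.   77.5  83.2] mid [469.4  84.7  14. ] size [81.4 68.   6. ]
nose 281 mean [468.9  83.   66.2] circ [469.1  78.1  17. ] mid [469.1  81.5  64.7] size [17.   8.7 18.9]
z hist {2: 180, 5: 489, 8: 5271, 11: 7038, 14: 102, 17: 124, 20: 123, 23: 138, 26: 141, 29: 144, 32: 153, 35: 160, 38: 171, 41: 279, 44: 20}
heldtop 12260 mean [468.6  80.9 157.7] circ [468.2  79.6  62. ] mid [468.9  79.3 158.5] size [60.1 61.3  7. ]
```

View pics/w7.png

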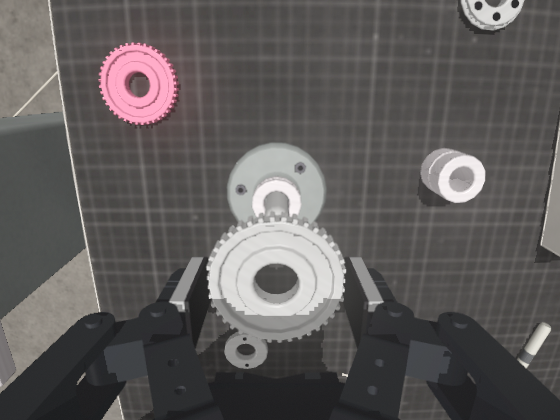

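The wheel is held level at (277,280), and the shaft with the spacer is below at (276,195).

```bash
python3 -m pendant '[{"gripper":5.5,"slide":[-0.19,0,1.5],"rot":[0,0,0]},{"gripper":5.5,"slide":[0,0,2.5],"rot":[0,0,0]},{"gripper":5.5,"slide":[0,0,2],"rot":[0,0,0]},{"gripper":5.5,"slide":[0,0,0.8],"rot":[0,0,0]},{"gripper":5.5,"slide":[0,0,0.5],"rot":[0,0,0]},{"gripper":5.5,"slide":[0,0,0.5],"rot":[0,0,0]},{"gripper":5.5,"slide":[0,0,0],"rot":[0,0,0]},{"gripper":5.5,"slide":[0,0,0],"rot":[0,0,0]}]'
python3 -m pendant '[{"gripper":5.5,"slide":[0,0,0.5],"rot":[0,0,0]},{"gripper":5.5,"slide":[0,0,0.5],"rot":[0,0,0]},{"gripper":5.5,"slide":[0,0,0],"rot":[0,0,0]}]'
```

```text
t: 15.72
eef_pos: [0.4676, 0.0768, 0.0688]
orientation: [0.707, 0.707, 0.0, 0.0]
contact_force: [-0.0, 0.8, -1.6]
opening: 0.699
finger_force: 54.4
t: 15.97
eef_pos: [0.4671, 0.0764, 0.0576]
orientation: [0.708, 0.707, -0.0, -0.0]
contact_force: [-0.6, 1.5, -2.2]
opening: 0.698
finger_force: 54.4
```

```bash
python3 -m pendant '[{"gripper":5.5,"slide":[0.08,0,0.5],"rot":[0,0,0]},{"gripper":5.5,"slide":[0,0,0.5],"rot":[0,0,0]},{"gripper":5.5,"slide":[0,0,0],"rot":[0,0,0]}]'
python3 -m pendant '[{"gripper":5.5,"slide":[0,0,0.5],"rot":[0,0,0]},{"gripper":5.5,"slide":[0,0,0.4],"rot":[0,0,0]},{"gripper":5.5,"slide":[0,0,0],"rot":[0,0,0]},{"gripper":5.5,"slide":[0,0,0],"rot":[0,0,0]}]'
```

```text
t: 16.22
eef_pos: [0.4668, 0.0773, 0.0473]
orientation: [0.707, 0.707, -0.0, -0.0]
contact_force: [0.6, -0.1, -2.0]
opening: 0.696
finger_force: 54.4
t: 16.55
eef_pos: [0.4671, 0.0774, 0.039]
orientation: [0.707, 0.707, -0.0, -0.0]
contact_force: [0.6, -0.2, -0.8]
opening: 0.697
finger_force: 54.4
```

```bash
python3 -m pendant '[{"gripper":5.5,"slide":[0,0,0.2],"rot":[0,0,0]},{"gripper":5.5,"slide":[0,0,0],"rot":[0,0,0]},{"gripper":7.2,"slide":[0,0,0],"rot":[0,0,0]},{"gripper":7.2,"slide":[0,0,0],"rot":[0,0,0]},{"gripper":7.2,"slide":[0,0,0],"rot":[0,0,0]},{"gripper":7.2,"slide":[0,0,-1],"rot":[0,0,0]},{"gripper":7.2,"slide":[0,0,-3],"rot":[0,0,0]},{"gripper":7.2,"slide":[0,0,-4],"rot":[0,0,0]},{"gripper":5.6,"slide":[0,0,-4],"rot":[0,0,0]},{"gripper":5.6,"slide":[0,0,0],"rot":[0,0,0]}]'
python3 - <<'E'
from h import *
p=snap('wrist');W=cloud(p,(.469,.078),.034);rep('wheeltop',W[abs(W[:,2]-.047)<.004]);rep('nose',W[abs(W[:,2]-.065)<.012])
print(env.read_state()['eef_pos'])
E
python3 -m pendant '[{"gripper":5.6,"slide":[-2,-0.3,0],"rot":[0,0,0]},{"gripper":5.6,"slide":[-2,-0.3,0],"rot":[0,0,0]},{"gripper":5.6,"slide":[-2,-0.3,0],"rot":[0,0,0]},{"gripper":5.6,"slide":[-2,-0.3,0],"rot":[0,0,0]},{"gripper":5.6,"slide":[-2,-0.3,0],"rot":[0,0,0]},{"gripper":5.6,"slide":[-2,-0.3,0],"rot":[0,0,0]},{"gripper":5.6,"slide":[-2,-0.3,0],"rot":[0,0,0]},{"gripper":5.6,"slide":[-2,-0.3,0],"rot":[0,0,0]},{"gripper":5.6,"slide":[0,0,0],"rot":[0,0,0]},{"gripper":5.6,"slide":[0,0,0],"rot":[0,0,0]}]'
python3 - <<'E'
from h import *
p=part((.443,-.083),.007,.032)
cv2.imwrite('pics/w8.png',p['frame'][:,:,::-1])
centre(p,'thin_spacer_c',.007)
E
```

```text
t: 17.38
eef_pos: [0.47, 0.0784, 0.1641]
orientation: [0.707, 0.707, 0.003, 0.003]
contact_force: [2.3, 0.8, 2.1]
opening: 0.658
finger_force: 0.0
wheeltop 3863 mean [468.5  78.2  46.3] circ [468.4  76.5  62.3] mid [468.4  76.9  47. ] size [61.1 61.2  7.8]
nose 517 mean [469.   79.5  69.1] circ [469.   77.2  17.4] mid [469.2  77.3  64.2] size [17.1 16.9 22.1]
[0.46912999 0.07768201 0.16125989]
t: 18.27
eef_pos: [0.4427, -0.0832, 0.1571]
orientation: [0.708, 0.706, -0.0, -0.0]
contact_force: [-0.8, 0.1, 1.0]
opening: 0.655
finger_force: 0.0
tcp [442.9 -82.3 157.1] 0.6572587000791568
part 1477 mean [438.  -89.1   7.1] circ [438.1 -89.9  43.9] mid [438.  -89.9   6.8] size [42.6 43.7  5.1]
thin_spacer_c 0.6 contour@top [437.9 -89.5  44.3] zmed/p90 [7.1 8. ] topmean [438.  -89.    7.1] 1466
thin_spacer_c    toprange mid [438.1 -89.7   6.2] size [42.5 42.6  6.3]
thin_spacer_c lm 0.72 [267.7, 196.8] [436.8 -93.7   3.5]
```

View pics/w8.png

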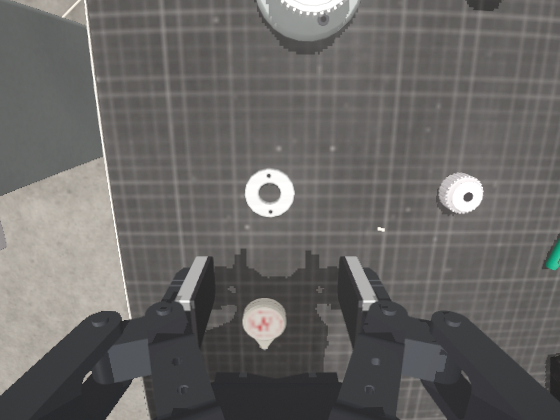

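The ring with two dark holes at (269,193) is the thin spacer.

```bash
python3 -m pendant '[{"gripper":5.6,"slide":[-0.7,-0.57,2],"rot":[0,0,0]},{"gripper":5.6,"slide":[0,0,3],"rot":[0,0,0]},{"gripper":5.6,"slide":[0,0,3],"rot":[0,0,0]},{"gripper":5.6,"slide":[0,0,3],"rot":[0,0,0]},{"gripper":5.6,"slide":[0,0,2],"rot":[0,0,0]},{"gripper":5.6,"slide":[0,0,1],"rot":[0,0,0]},{"gripper":5.6,"slide":[0,0,0.8],"rot":[0,0,0]},{"gripper":5.6,"slide":[0,0,0.6],"rot":[0,0,0]},{"gripper":5.6,"slide":[0,0,0],"rot":[0,0,0]},{"gripper":5.6,"slide":[0,0,0],"rot":[0,0,0]}]'
python3 - <<'E'
from h import *
p=part((.438,-.0897),.007,.032)
e=env.read_state()['eef_pos']
W=cloud(p,e[:2],.05);q=W[(W[:,2]<e[2]+.03)&(np.abs(W[:,0]-e[0])>.0235)&(np.abs(W[:,1]-e[1])<.008)&(np.abs(W[:,0]-e[0])<.034)&(W[:,2]>.0025)];print('tip z ',np.percentile(q[:,2],[0,1,3,6]))
E
```

```text
t: 19.25
eef_pos: [0.4379, -0.0895, 0.0038]
orientation: [0.707, 0.707, 0.0, 0.0]
contact_force: [-0.8, -0.1, -0.3]
opening: 0.658
finger_force: 0.0
tcp [438.  -89.6   4. ] 0.6544238538674011
part 5228 mean [438.3 -88.2   7. ] circ [439.8 -89.2  59.7] mid [439.6 -89.4   7.6] size [56.5 43.6  6.8]
tip z  [0.00750715 0.00817696 0.00918174 0.01031569]
```

```bash
python3 -m pendant '[{"gripper":5.6,"slide":[0,0,0.3],"rot":[0,0,0]},{"gripper":5.6,"slide":[0,0,0.15],"rot":[0,0,0]},{"gripper":5.6,"slide":[0,0,0],"rot":[0,0,0]},{"gripper":5.6,"slide":[0,0,0],"rot":[0,0,0]}]'
python3 -m pendant '[{"gripper":3.7,"slide":[0,0,0],"rot":[0,0,0]},{"gripper":3.7,"slide":[0,0,0],"rot":[0,0,0]},{"gripper":3.7,"slide":[0,0,0],"rot":[0,0,0]},{"gripper":3.7,"slide":[0,0,0],"rot":[0,0,0]},{"gripper":3.7,"slide":[0,0,0],"rot":[0,0,0]},{"gripper":3.7,"slide":[0,0,0],"rot":[0,0,0]}]' 45
```

```text
t: 19.63
eef_pos: [0.4374, -0.0896, -0.0012]
orientation: [0.708, 0.707, 0.0, 0.0]
contact_force: [0.5, -0.3, -0.4]
opening: 0.653
finger_force: 0.0
t: 20.13
eef_pos: [0.4375, -0.0896, -0.0008]
orientation: [0.707, 0.707, -0.0, 0.0]
contact_force: [-4.0, 0.4, 17.3]
opening: 0.484
finger_force: 43.2
```

```bash
python3 -m pendant '[{"gripper":3.7,"slide":[0,0,-1],"rot":[0,0,0]},{"gripper":3.7,"slide":[0,0,-3],"rot":[0,0,0]},{"gripper":3.7,"slide":[0,0,-4],"rot":[0,0,0]},{"gripper":3.7,"slide":[0,0,-4],"rot":[0,0,0]},{"gripper":3.7,"slide":[1.7,0.28,-3],"rot":[0,0,0]},{"gripper":3.7,"slide":[3,0.54,0],"rot":[0,0,0]},{"gripper":3.7,"slide":[3,0.54,0],"rot":[0,0,0]},{"gripper":3.7,"slide":[3,0.54,0],"rot":[0,0,0]},{"gripper":3.7,"slide":[3,0.54,0],"rot":[0,0,0]},{"gripper":3.7,"slide":[3,0.54,0],"rot":[0,0,0]}]'
python3 -m pendant '[{"gripper":3.7,"slide":[0,0,0],"rot":[0,0,0]},{"gripper":3.7,"slide":[0,0,0],"rot":[0,0,0]},{"gripper":3.7,"slide":[0,0,0],"rot":[0,0,0]},{"gripper":3.7,"slide":[0,0,0],"rot":[0,0,0]}]'
python3 - <<'E'
from h import *
both((.469,.077),.007,.0225)
E
```

```text
t: 20.97
eef_pos: [0.4673, 0.0787, 0.1494]
orientation: [0.708, 0.707, 0.0, 0.0]
contact_force: [0.7, -0.2, -0.2]
opening: 0.483
finger_force: 45.8
t: 21.3
eef_pos: [0.4672, 0.0764, 0.1488]
orientation: [0.708, 0.706, -0.0, 0.0]
contact_force: [-0.6, -0.2, -1.1]
opening: 0.487
finger_force: 45.8
tcp [467.3  76.3 148.8] 0.48576230337828974 45.781924333423376
foot 2367 mean [470.3  97.7  13.7] circ [468.9  77.7  83.4] mid [469.2  84.   14. ] size [81.5 70.5  6. ]
nose 567 mean [469.1  79.5  69.5] circ [469.   77.2  17.1] mid [469.   77.2  65.5] size [17.  17.  20.4]
z hist {-1: 68, 2: 358, 5: 4201, 8: 1215, 11: 79, 14: 91, 17: 88, 20: 99, 23: 102, 26: 112, 29: 119, 32: 120, 35: 132, 38: 353, 41: 40, 44: 6}
heldtop 5578 mean [468.8  77.9 156.2] circ [468.3  76.4  44.8] mid [468.9  76.3 155.8] size [41.3 43.9  7. ]
```

```bash
python3 -m pendant '[{"gripper":3.7,"slide":[0.1,0,2],"rot":[0,0,0]},{"gripper":3.7,"slide":[0,0,2.5],"rot":[0,0,0]},{"gripper":3.7,"slide":[0,0,1.5],"rot":[0,0,0]},{"gripper":3.7,"slide":[0,0,1],"rot":[0,0,0]},{"gripper":3.7,"slide":[0,0,0.5],"rot":[0,0,0]},{"gripper":3.7,"slide":[0,0,0.4],"rot":[0,0,0]},{"gripper":3.7,"slide":[0,0,0],"rot":[0,0,0]},{"gripper":3.7,"slide":[0,0,0],"rot":[0,0,0]}]'
python3 -m pendant '[{"gripper":3.7,"slide":[0,0,0.5],"rot":[0,0,0]},{"gripper":3.7,"slide":[0,0,0.5],"rot":[0,0,0]},{"gripper":3.7,"slide":[0,0,0],"rot":[0,0,0]}]'
```

```text
t: 22.02
eef_pos: [0.4678, 0.0783, 0.0703]
orientation: [0.708, 0.707, 0.0, 0.0]
contact_force: [0.3, -0.3, -0.6]
opening: 0.483
finger_force: 45.8
t: 22.27
eef_pos: [0.4671, 0.0782, 0.0591]
orientation: [0.708, 0.707, -0.0, -0.0]
contact_force: [0.3, -0.2, -1.6]
opening: 0.485
finger_force: 45.8
```

```bash
python3 -m pendant '[{"gripper":3.7,"slide":[-0.05,0,0.5],"rot":[0,0,0]},{"gripper":3.7,"slide":[0,0,0.4],"rot":[0,0,0]},{"gripper":3.7,"slide":[0,0,0.2],"rot":[0,0,0]},{"gripper":3.7,"slide":[0,0,0],"rot":[0,0,0]},{"gripper":3.7,"slide":[0,0,0],"rot":[0,0,0]}]'
python3 -m pendant '[{"gripper":5.6,"slide":[0,0,0],"rot":[0,0,0]},{"gripper":5.6,"slide":[0,0,0],"rot":[0,0,0]},{"gripper":5.6,"slide":[0,0,0],"rot":[0,0,0]},{"gripper":5.6,"slide":[0,0,-1],"rot":[0,0,0]},{"gripper":5.6,"slide":[0,0,-3],"rot":[0,0,0]},{"gripper":5.6,"slide":[0,0,-4],"rot":[0,0,0]},{"gripper":6.4,"slide":[0,0,-3],"rot":[0,0,0]},{"gripper":6.4,"slide":[0,0,0],"rot":[0,0,0]}]'
python3 - <<'E'
from h import *
p=snap('wrist','w9.png');W=cloud(p,(.469,.078),.024);rep('ringtop',W[abs(W[:,2]-.054)<.003]);rep('nose',W[abs(W[:,2]-.067)<.01])
print(env.read_state()['eef_pos'])
E
python3 -m pendant '[{"gripper":6.4,"slide":[1.6,1.7,0],"rot":[0,0,0]},{"gripper":6.4,"slide":[1.6,1.7,0],"rot":[0,0,0]},{"gripper":6.4,"slide":[1.6,1.7,0],"rot":[0,0,0]},{"gripper":6.4,"slide":[1.6,1.7,0],"rot":[0,0,0]},{"gripper":6.4,"slide":[1.6,1.7,0],"rot":[0,0,0]},{"gripper":6.4,"slide":[1.6,1.7,0],"rot":[0,0,0]},{"gripper":6.4,"slide":[1.6,1.7,0],"rot":[0,0,0]},{"gripper":6.4,"slide":[1.6,1.7,0],"rot":[0,0,0]},{"gripper":6.4,"slide":[1.6,1.7,0],"rot":[0,0,0]},{"gripper":6.4,"slide":[1.6,1.7,0],"rot":[0,0,0]}]'
python3 -m pendant '[{"gripper":6.4,"slide":[0,0,0],"rot":[0,0,0]},{"gripper":6.4,"slide":[0,0,0],"rot":[0,0,0]},{"gripper":6.4,"slide":[0,0,0],"rot":[0,0,0]}]'
python3 - <<'E'
from h import *
p=snap('wrist','w10.png')
centre(p,'creasing_wheel_c',.010)
print(env.read_state()['eef_pos'])
E
```

```text
t: 22.68
eef_pos: [0.4673, 0.0779, 0.0486]
orientation: [0.707, 0.707, -0.0, -0.0]
contact_force: [-0.2, -0.2, -0.5]
opening: 0.48
finger_force: 45.8
t: 23.35
eef_pos: [0.4697, 0.0787, 0.1646]
orientation: [0.707, 0.707, 0.003, 0.003]
contact_force: [1.1, 0.0, 0.5]
opening: 0.749
finger_force: 0.0
ringtop 1846 mean [468.7  79.4  54.1] circ [468.7  77.7  43.9] mid [468.3  77.7  54. ] size [43.2 43.9  5.9]
nose 484 mean [469.1  79.3  69.9] circ [469.1  77.2  17.2] mid [469.2  77.3  66.7] size [16.5 16.7 19.1]
[0.46887962 0.07805977 0.16207836]
t: 24.23
eef_pos: [0.6378, 0.2384, 0.1581]
orientation: [0.707, 0.707, -0.001, -0.0]
contact_force: [-0.5, -1.0, 0.3]
opening: 0.749
finger_force: 0.0
t: 24.48
eef_pos: [0.6369, 0.2373, 0.1582]
orientation: [0.707, 0.707, -0.001, -0.0]
contact_force: [-0.3, -0.1, -0.9]
opening: 0.746
finger_force: 0.0
creasing_wheel_c 0.89 contour@top [633.4 234.9  51.3] zmed/p90 [ 9.9 11. ] topmean [633.2 235.2   9.6] 2103
creasing_wheel_c    toprange mid [633.5 233.9   9.5] size [50.5 51.4  6.9]
creasing_wheel_c lm 0.74 [272.8, 187.1] [635.6 235.8   5. ]
[0.6372709  0.23691906 0.15883944]
```

View pics/w10.png

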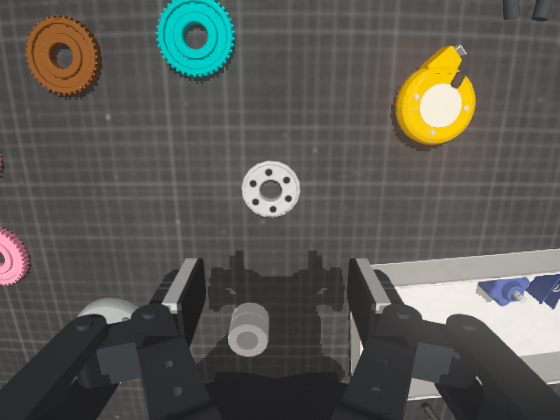

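The six-hole wheel at (271,189) is the creasing wheel.

```bash
python3 -m pendant '[{"gripper":6.4,"slide":[-0.24,-0.45,2],"rot":[0,0,0]},{"gripper":6.4,"slide":[0,0,3],"rot":[0,0,0]},{"gripper":6.4,"slide":[0,0,3],"rot":[0,0,0]},{"gripper":6.4,"slide":[0,0,3],"rot":[0,0,0]},{"gripper":6.4,"slide":[0,0,2],"rot":[0,0,0]},{"gripper":6.4,"slide":[0,0,1],"rot":[0,0,0]},{"gripper":6.4,"slide":[0,0,0.9],"rot":[0,0,0]},{"gripper":6.4,"slide":[0,0,0.7],"rot":[0,0,0]},{"gripper":6.4,"slide":[0,0,0],"rot":[0,0,0]},{"gripper":6.4,"slide":[0,0,0],"rot":[0,0,0]}]'
python3 - <<'E'
from h import *
p=snap('wrist');W=cloud(p,(.6333,.2345),.027);W=W[(W[:,2]>.006)&(W[:,2]<.0125)];rep('part',W)
E
python3 -m pendant '[{"gripper":6.4,"slide":[0,0,0.3],"rot":[0,0,0]},{"gripper":6.4,"slide":[0,0,0.2],"rot":[0,0,0]},{"gripper":6.4,"slide":[0,0,0],"rot":[0,0,0]},{"gripper":6.4,"slide":[0,0,0],"rot":[0,0,0]}]'
```

```text
t: 25.47
eef_pos: [0.6335, 0.2354, 0.0035]
orientation: [0.708, 0.707, 0.0, 0.0]
contact_force: [0.8, 0.7, 0.5]
opening: 0.75
finger_force: 0.0
part 7206 mean [633.6 236.8   9.5] circ [633.5 234.2  51.5] mid [633.6 235.    9.2] size [50.9 49.5  6.4]
t: 25.85
eef_pos: [0.6331, 0.2353, -0.0022]
orientation: [0.707, 0.707, -0.0, -0.0]
contact_force: [0.3, -0.2, -0.2]
opening: 0.746
finger_force: 0.0
```

```bash
python3 -m pendant '[{"gripper":4.6,"slide":[0,0,0],"rot":[0,0,0]},{"gripper":4.6,"slide":[0,0,0],"rot":[0,0,0]},{"gripper":4.6,"slide":[0,0,0],"rot":[0,0,0]},{"gripper":4.6,"slide":[0,0,0],"rot":[0,0,0]},{"gripper":4.6,"slide":[0,0,0],"rot":[0,0,0]},{"gripper":4.6,"slide":[0,0,0],"rot":[0,0,0]}]' 45
python3 -m pendant '[{"gripper":4.6,"slide":[0,0,-1],"rot":[0,0,0]},{"gripper":4.6,"slide":[0,0,-3],"rot":[0,0,0]},{"gripper":4.6,"slide":[0,0,-4],"rot":[0,0,0]},{"gripper":4.6,"slide":[0,0,-4],"rot":[0,0,0]},{"gripper":4.6,"slide":[0,0,-3],"rot":[0,0,0]},{"gripper":4.6,"slide":[-1.57,-1.66,0],"rot":[0,0,0]},{"gripper":4.6,"slide":[-1.57,-1.66,0],"rot":[0,0,0]},{"gripper":4.6,"slide":[-1.57,-1.66,0],"rot":[0,0,0]},{"gripper":4.6,"slide":[-1.57,-1.66,0],"rot":[0,0,0]},{"gripper":4.6,"slide":[-1.57,-1.66,0],"rot":[0,0,0]}]'
python3 -m pendant '[{"gripper":4.6,"slide":[-1.57,-1.66,0],"rot":[0,0,0]},{"gripper":4.6,"slide":[-1.57,-1.66,0],"rot":[0,0,0]},{"gripper":4.6,"slide":[-1.57,-1.66,0],"rot":[0,0,0]},{"gripper":4.6,"slide":[-1.57,-1.66,0],"rot":[0,0,0]},{"gripper":4.6,"slide":[-1.57,-1.66,0],"rot":[0,0,0]},{"gripper":4.6,"slide":[0,0,0],"rot":[0,0,0]},{"gripper":4.6,"slide":[0,0,0],"rot":[0,0,0]},{"gripper":4.6,"slide":[0,0,0],"rot":[0,0,0]},{"gripper":4.6,"slide":[0,0,0],"rot":[0,0,0]}]'
python3 - <<'E'
from h import *
both((.469,.077),.012,.0265)
E
```

```text
t: 26.35
eef_pos: [0.6332, 0.2354, -0.0018]
orientation: [0.707, 0.707, 0.0, 0.0]
contact_force: [-1.4, -0.9, 6.1]
opening: 0.575
finger_force: 47.1
t: 27.18
eef_pos: [0.549, 0.1562, 0.1482]
orientation: [0.707, 0.707, 0.0, 0.0]
contact_force: [-0.2, 0.5, -0.6]
opening: 0.579
finger_force: 47.3
t: 27.93
eef_pos: [0.4674, 0.0791, 0.148]
orientation: [0.707, 0.707, 0.0, 0.0]
contact_force: [-0.6, 0.1, -1.1]
opening: 0.571
finger_force: 47.3
tcp [467.3  79.1 147.9] 0.571665975710985 47.31931993737817
foot 2398 mean [470.2  97.5  13.8] circ [468.9  77.5  83.2] mid [469.5  84.1  14. ] size [81.8 69.5  6. ]
nose 725 mean [469.5  79.7  66.4] circ [469.   77.1  39.8] mid [469.2  79.5  65.4] size [39.  34.8 20.8]
z hist {-1: 4, 2: 139, 5: 506, 8: 1627, 11: 6123, 14: 112, 17: 110, 20: 132, 23: 131, 26: 135, 29: 146, 32: 163, 35: 150, 38: 359, 41: 113, 44: 13}
heldtop 7481 mean [468.9  80.4 159.6] circ [468.3  79.1  52.9] mid [469.1  78.9 159.8] size [49.6 49.1  6.9]
```

```bash
python3 -m pendant '[{"gripper":4.6,"slide":[-0.14,0,2],"rot":[0,0,0]},{"gripper":4.6,"slide":[0,0,2.5],"rot":[0,0,0]},{"gripper":4.6,"slide":[0,0,1.5],"rot":[0,0,0]},{"gripper":4.6,"slide":[0,0,1],"rot":[0,0,0]},{"gripper":4.6,"slide":[0,0,0.5],"rot":[0,0,0]},{"gripper":4.6,"slide":[0,0,0.4],"rot":[0,0,0]},{"gripper":4.6,"slide":[0,0,0],"rot":[0,0,0]},{"gripper":4.6,"slide":[0,0,0],"rot":[0,0,0]}]'
python3 -m pendant '[{"gripper":4.6,"slide":[0,0,0.5],"rot":[0,0,0]},{"gripper":4.6,"slide":[0,0,0.4],"rot":[0,0,0]},{"gripper":4.6,"slide":[0,0,0],"rot":[0,0,0]},{"gripper":4.6,"slide":[0,0,0],"rot":[0,0,0]}]'
```

```text
t: 28.65
eef_pos: [0.4672, 0.0772, 0.0692]
orientation: [0.707, 0.707, 0.0, 0.0]
contact_force: [0.5, -0.7, -1.9]
opening: 0.578
finger_force: 47.3
t: 28.98
eef_pos: [0.467, 0.0773, 0.0597]
orientation: [0.707, 0.707, 0.0, -0.0]
contact_force: [1.3, 3.3, -2.8]
opening: 0.577
finger_force: 47.2
```

```bash
python3 -m pendant '[{"gripper":4.6,"slide":[0.08,0,0.2],"rot":[0,0,0]},{"gripper":4.6,"slide":[0,0,0.3],"rot":[0,0,0]},{"gripper":4.6,"slide":[0,0,0.15],"rot":[0,0,0]},{"gripper":4.6,"slide":[0,0,0],"rot":[0,0,0]},{"gripper":4.6,"slide":[0,0,0],"rot":[0,0,0]}]'
python3 -m pendant '[{"gripper":6.4,"slide":[0,0,0],"rot":[0,0,0]},{"gripper":6.4,"slide":[0,0,0],"rot":[0,0,0]},{"gripper":6.4,"slide":[0,0,0],"rot":[0,0,0]},{"gripper":6.4,"slide":[0,0,-1],"rot":[0,0,0]},{"gripper":6.4,"slide":[0,0,-3],"rot":[0,0,0]},{"gripper":6.4,"slide":[0,0,-4],"rot":[0,0,0]},{"gripper":5,"slide":[0,0,-3],"rot":[0,0,0]},{"gripper":5,"slide":[0,0,0],"rot":[0,0,0]}]'
python3 - <<'E'
from h import *
p=snap('wrist','w11.png');W=cloud(p,(.469,.078),.028);rep('creasetop',W[abs(W[:,2]-.064)<.003]);rep('nose',W[abs(W[:,2]-.074)<.005])
print(env.read_state()['eef_pos'])
E
python3 -m pendant '[{"gripper":5,"slide":[-1.7,1.45,0],"rot":[0,0,0]},{"gripper":5,"slide":[-1.7,1.45,0],"rot":[0,0,0]},{"gripper":5,"slide":[-1.7,1.45,0],"rot":[0,0,0]},{"gripper":5,"slide":[-1.7,1.45,0],"rot":[0,0,0]},{"gripper":5,"slide":[-1.7,1.45,0],"rot":[0,0,0]},{"gripper":5,"slide":[-1.7,1.45,0],"rot":[0,0,0]},{"gripper":5,"slide":[-1.7,1.45,0],"rot":[0,0,0]},{"gripper":5,"slide":[-1.7,1.45,0],"rot":[0,0,0]},{"gripper":5,"slide":[-1.7,1.45,0],"rot":[0,0,0]},{"gripper":5,"slide":[-1.7,1.45,0],"rot":[0,0,0]}]'
python3 -m pendant '[{"gripper":5,"slide":[0,0,0],"rot":[0,0,0]},{"gripper":5,"slide":[0,0,0],"rot":[0,0,0]},{"gripper":5,"slide":[0,0,0],"rot":[0,0,0]}]'
python3 - <<'E'
from h import *
p=snap('wrist','w12.png')
centre(p,'end_cap_c',.022)
print(env.read_state()['eef_pos'])
E
```

```text
t: 29.4
eef_pos: [0.4667, 0.0778, 0.0531]
orientation: [0.707, 0.707, -0.0, -0.0]
contact_force: [-0.2, -0.9, -0.8]
opening: 0.576
finger_force: 47.4
t: 30.07
eef_pos: [0.4692, 0.0787, 0.169]
orientation: [0.707, 0.707, 0.003, 0.003]
contact_force: [0.6, -0.1, -1.0]
opening: 0.587
finger_force: 0.0
creasetop 2521 mean [468.1  77.6  64. ] circ [468.1  76.5  50.7] mid [467.9  76.4  64. ] size [50.2 49.4  6. ]
nose 336 mean [469.   78.2  72.1] circ [469.2  77.5  16.4] mid [469.   77.2  72.5] size [15.5 15.3  7. ]
[0.46837658 0.07807982 0.16655723]
t: 30.95
eef_pos: [0.6119, -0.0931, 0.1628]
orientation: [0.707, 0.707, -0.0, -0.001]
contact_force: [-0.0, 0.2, 0.9]
opening: 0.586
finger_force: 0.0
t: 31.2
eef_pos: [0.6112, -0.0916, 0.1628]
orientation: [0.707, 0.707, -0.0, -0.001]
contact_force: [-0.5, 1.2, -0.3]
opening: 0.584
finger_force: 0.0
end_cap_c 0.9 contour@top [607.2 -85.8  35.5] zmed/p90 [21.6 22.9] topmean [607.9 -87.6  21.6] 977
end_cap_c    toprange mid [607.6 -88.5  21.2] size [30.8 31.   6.4]
end_cap_c lm 0.71 [273.1, 180.8] [610.2 -86.8  11. ]
[ 0.61133506 -0.09148529  0.1632748 ]
```

View pics/w12.png

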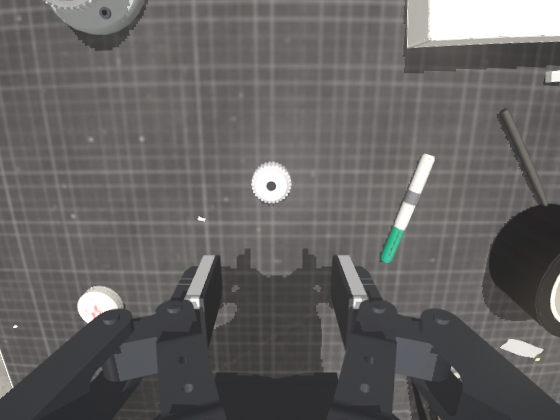

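The knurled cap is at (271,184). The marker (405,210) is well clear.

```bash
python3 -m pendant '[{"gripper":4.8,"slide":[0.36,-0.44,2],"rot":[0,0,0]},{"gripper":4.8,"slide":[0,0,3],"rot":[0,0,0]},{"gripper":4.8,"slide":[0,0,3],"rot":[0,0,0]},{"gripper":4.8,"slide":[0,0,2.5],"rot":[0,0,0]},{"gripper":4.8,"slide":[0,0,1.5],"rot":[0,0,0]},{"gripper":4.8,"slide":[0,0,0],"rot":[0,0,0]},{"gripper":4.8,"slide":[0,0,0],"rot":[0,0,0]}]'
python3 - <<'E'
from h import *
p=snap('wrist');W=cloud(p,(.6077,-.088),.0175);rep('part',W[abs(W[:,2]-.022)<.002])
print(env.read_state()['eef_pos'])
E
```

```text
t: 31.93
eef_pos: [0.6074, -0.0882, 0.0436]
orientation: [0.707, 0.707, -0.0, -0.0]
contact_force: [-0.2, -0.8, 0.6]
opening: 0.559
finger_force: 0.0
part 1990 mean [608.1 -87.1  22. ] circ [608.1 -87.8  28.6] mid [607.8 -87.8  22. ] size [27.9 27.8  4. ]
[ 0.60800869 -0.08841094  0.0444918 ]
```

```bash
python3 -m pendant '[{"gripper":4.8,"slide":[0.05,0,1],"rot":[0,0,0]},{"gripper":4.8,"slide":[0,0,1],"rot":[0,0,0]},{"gripper":4.8,"slide":[0,0,0.8],"rot":[0,0,0]},{"gripper":4.8,"slide":[0,0,0.8],"rot":[0,0,0]},{"gripper":4.8,"slide":[0,0,0],"rot":[0,0,0]},{"gripper":4.8,"slide":[0,0,0],"rot":[0,0,0]}]'
python3 -m pendant '[{"gripper":2.7,"slide":[0,0,0],"rot":[0,0,0]},{"gripper":2.7,"slide":[0,0,0],"rot":[0,0,0]},{"gripper":2.7,"slide":[0,0,0],"rot":[0,0,0]},{"gripper":2.7,"slide":[0,0,0],"rot":[0,0,0]},{"gripper":2.7,"slide":[0,0,0],"rot":[0,0,0]},{"gripper":2.7,"slide":[0,0,0],"rot":[0,0,0]}]' 40
python3 -m pendant '[{"gripper":2.7,"slide":[0,0,-1],"rot":[0,0,0]},{"gripper":2.7,"slide":[0,0,-3],"rot":[0,0,0]},{"gripper":2.7,"slide":[0,0,-4],"rot":[0,0,0]},{"gripper":2.7,"slide":[0,0,-4],"rot":[0,0,0]},{"gripper":2.7,"slide":[0,0,-3.3],"rot":[0,0,0]},{"gripper":2.7,"slide":[1.65,-1.4,0],"rot":[0,0,0]},{"gripper":2.7,"slide":[1.65,-1.4,0],"rot":[0,0,0]},{"gripper":2.7,"slide":[1.65,-1.4,0],"rot":[0,0,0]},{"gripper":2.7,"slide":[1.65,-1.4,0],"rot":[0,0,0]},{"gripper":2.7,"slide":[1.65,-1.4,0],"rot":[0,0,0]}]'
python3 -m pendant '[{"gripper":2.7,"slide":[1.65,-1.4,0],"rot":[0,0,0]},{"gripper":2.7,"slide":[1.65,-1.4,0],"rot":[0,0,0]},{"gripper":2.7,"slide":[1.65,-1.4,0],"rot":[0,0,0]},{"gripper":2.7,"slide":[1.65,-1.4,0],"rot":[0,0,0]},{"gripper":2.7,"slide":[1.65,-1.4,0],"rot":[0,0,0]},{"gripper":2.7,"slide":[0,0,0],"rot":[0,0,0]},{"gripper":2.7,"slide":[0,0,0],"rot":[0,0,0]},{"gripper":2.7,"slide":[0,0,0],"rot":[0,0,0]},{"gripper":2.7,"slide":[0,0,0],"rot":[0,0,0]}]'
python3 - <<'E'
from h import *
both((.469,.077),.014,.0175)
E
```

```text
t: 32.48
eef_pos: [0.6071, -0.088, 0.0067]
orientation: [0.707, 0.707, -0.0, -0.0]
contact_force: [-0.2, 1.4, 0.1]
opening: 0.558
finger_force: 0.0
t: 32.98
eef_pos: [0.6077, -0.0881, 0.0077]
orientation: [0.707, 0.707, 0.0, 0.0]
contact_force: [0.0, -0.3, 6.0]
opening: 0.379
finger_force: 40.1
t: 33.82
eef_pos: [0.5365, -0.0049, 0.1608]
orientation: [0.707, 0.707, -0.0, 0.0]
contact_force: [0.2, 0.6, -0.5]
opening: 0.383
finger_force: 39.9
t: 34.57
eef_pos: [0.4679, 0.0764, 0.1604]
orientation: [0.708, 0.706, 0.0, 0.0]
contact_force: [-0.2, 0.1, -1.3]
opening: 0.377
finger_force: 39.9
tcp [467.9  76.3 160.3] 0.37715095841956003 39.93312777020037
foot 2225 mean [470.1  97.3  13.7] circ [468.6  77.4  83.6] mid [469.2  82.1  14. ] size [81.5 73.   6. ]
nose 2224 mean [469.1  77.7  65.5] circ [469.  77.  40.] mid [469.   77.   65.4] size [39.4 39.8 20.6]
z hist {-10: 1, -7: 84, -4: 155, -1: 185, 2: 170, 5: 230, 8: 729, 11: 1052, 14: 2289, 17: 52, 20: 59, 23: 58, 26: 68, 29: 64, 32: 73, 35: 98, 38: 175, 41: 25, 44: 13}
heldtop 3501 mean [469.4  78.5 174.3] circ [469.   76.3  34.9] mid [469.6  77.5 174.3] size [32.4 30.   7. ]
```

```bash
python3 -m pendant '[{"gripper":2.7,"slide":[0.11,-0.05,2],"rot":[0,0,0]},{"gripper":2.7,"slide":[0,0,2.5],"rot":[0,0,0]},{"gripper":2.7,"slide":[0,0,1.5],"rot":[0,0,0]},{"gripper":2.7,"slide":[0,0,1],"rot":[0,0,0]},{"gripper":2.7,"slide":[0,0,0.5],"rot":[0,0,0]},{"gripper":2.7,"slide":[0,0,0.5],"rot":[0,0,0]},{"gripper":2.7,"slide":[0,0,0],"rot":[0,0,0]},{"gripper":2.7,"slide":[0,0,0],"rot":[0,0,0]}]'
python3 -m pendant '[{"gripper":2.7,"slide":[0,0,0.4],"rot":[0,0,0]},{"gripper":2.7,"slide":[0,0,0.2],"rot":[0,0,0]},{"gripper":2.7,"slide":[0,0,0],"rot":[0,0,0]},{"gripper":2.7,"slide":[0,0,0],"rot":[0,0,0]}]'
```

```text
t: 35.28
eef_pos: [0.4673, 0.0781, 0.0807]
orientation: [0.707, 0.707, 0.0, 0.0]
contact_force: [-0.7, -0.6, -0.4]
opening: 0.378
finger_force: 39.9
t: 35.62
eef_pos: [0.467, 0.0781, 0.0743]
orientation: [0.707, 0.707, 0.0, 0.0]
contact_force: [0.4, 0.3, -0.3]
opening: 0.382
finger_force: 39.9
```

```bash
python3 -m pendant '[{"gripper":2.7,"slide":[0,0,0.1],"rot":[0,0,0]},{"gripper":2.7,"slide":[0,0,0.1],"rot":[0,0,0]},{"gripper":2.7,"slide":[0,0,0],"rot":[0,0,0]},{"gripper":2.7,"slide":[0,0,0],"rot":[0,0,0]}]'
python3 -m pendant '[{"gripper":4.8,"slide":[0,0,0],"rot":[0,0,0]},{"gripper":4.8,"slide":[0,0,0],"rot":[0,0,0]},{"gripper":4.8,"slide":[0,0,0],"rot":[0,0,0]},{"gripper":4.8,"slide":[0,0,-1],"rot":[0,0,0]},{"gripper":4.8,"slide":[0,0,-3],"rot":[0,0,0]},{"gripper":4.8,"slide":[0,0,-4],"rot":[0,0,0]},{"gripper":4.8,"slide":[0,0,-2],"rot":[0,0,0]},{"gripper":4.8,"slide":[0,0,0],"rot":[0,0,0]},{"gripper":4.8,"slide":[0,0,0],"rot":[0,0,0]}]'
python3 - <<'E'
from h import *
p=snap('wrist','w13.png');W=cloud(p,(.469,.077),.035);print(env.read_state()['eef_pos'])
for n,h,r in(('cap',.086,.018),('crease',.064,.028),('perf',.047,.034)):
    q=W[(abs(W[:,2]-h)<.003)&(np.hypot(W[:,0]-.469,W[:,1]-.077)<r)];rep(n,q);print(np.median(q[:,2]))
s=snap('side');im=s['frame'][:,:,::-1]
c=np.hstack([cv2.resize(im[180:280,255:375],(480,400),interpolation=cv2.INTER_CUBIC),cv2.resize(p['frame'][60:320,180:380,::-1],(308,400))])
cv2.imwrite('pics/fin.png',c)
E
```

```text
t: 35.95
eef_pos: [0.467, 0.0781, 0.0722]
orientation: [0.707, 0.707, -0.0, -0.0]
contact_force: [-0.3, -0.3, -0.7]
opening: 0.378
finger_force: 39.9
t: 36.7
eef_pos: [0.4675, 0.078, 0.1737]
orientation: [0.708, 0.707, 0.001, 0.001]
contact_force: [-0.3, -0.8, -0.5]
opening: 0.561
finger_force: 0.0
[0.46697542 0.07787139 0.1726227 ]
cap 1261 mean [468.3  78.7  85.9] circ [468.3  78.   30.9] mid [468.5  78.2  85.5] size [30.5 29.1  5.1]
0.08612001089328199
crease 1105 mean [468.1  82.8  63.7] circ [468.   76.5  51. ] mid [468.1  76.4  64. ] size [49.5 50.4  5.9]
0.06398386288685091
perf 944 mean [469.9  92.   46.7] circ [468.6  76.5  62.3] mid [468.4  78.5  46.6] size [61.5 58.2  5.3]
0.04686049398266103
```

View pics/fin.png

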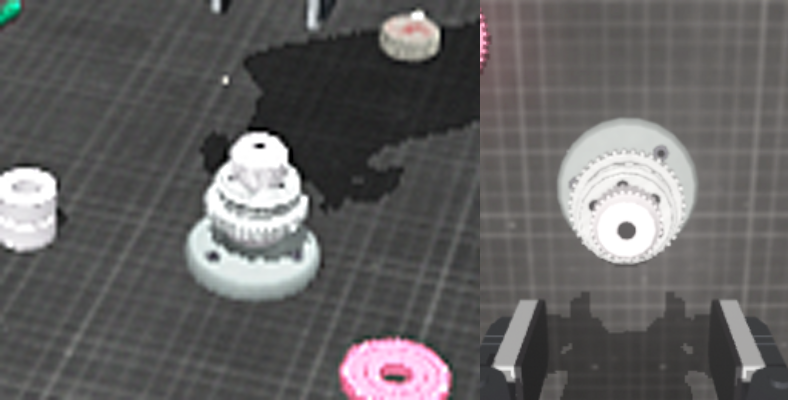

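The side view (left half, stack at about (258,210)) and the wrist view (right half) show the full stack in order. The measured tops are 47, 64 and 86 mm, as they should be, and the gripper is clear.

```bash
python3 -c "
from plant import env
print(env.finish_job())"
```

```text
the job is handed in; nothing more can be done
None
```

The tool shaft is made up in the order asked, every part measured fully seated (end cap top at 86 mm); the job was handed in at about 37 s, and the tall spacer, reel and marker were not touched.

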